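# Move the sensor module from one push-push dock to the other

### The job

The small dark sensor module is locked down in one of the two push-push docks: press it down to its stop and let go, so that it unlocks and rises, then lift it out. Set it upright into the empty carrier of the other dock and press it down to the stop so that it stays locked there; leave the old dock's carrier empty and risen. Feel for the stop and never push on a carrier or on the module in it with more than 25 N, keep the module upright, and leave the other things on the table where they are.

Things in the scene. Friction and masses are not known exactly. Their poses are not given: they have to be found in the camera images.
- module_center (a point): Centre (half-way up) of the sensor module: an upright dark grey block with flat top and thin bright band, 40 mm along its x, 28 mm along y, 62 mm tall, 0.10 to 0.21 kg. x and y lie along the dock's; a half turn makes no difference. Its top stands 38 mm above the dock's top when risen (grasp it there, across the 28 mm), about 13 mm when locked at the start.
- dock_a_mouth (a point): Centre of the well's mouth in the flat top of dock_a, where the module is at the start; a fixed aluminium block, top 66 mm above the table. Mouth 54 mm along the point's x, 42 mm along y; z up. The block reaches 45 mm from here to -x, 80 mm to +x (black cover plate there), 42 mm to either y side. Left and right docks may be swapped.
- dock_b_mouth (a point): Centre of the well's mouth in the flat top of dock_b, empty at the start; a fixed aluminium block, top 66 mm above the table. Mouth 54 mm along the point's x, 42 mm along y; z up. The block reaches 45 mm from here to -x, 80 mm to +x (black cover plate there), 42 mm to either y side. Left and right docks may be swapped.
- carrier_a_floor (a point): Middle of the inner floor of dock_a's carrier, on which the module stands. Each carrier is a grey plastic open cup that slides up and down in its well: 43 mm along x, 31 mm along y inside (1.5 mm clearance a side for the module), 24 mm deep; the top 4 mm of its walls slope outwards by 3 mm. Risen, its rim is level with the dock's top.
- carrier_b_floor (a point): Middle of the inner floor of dock_b's carrier, alike. A spring pushes each carrier up with 5.5 N when risen, 10 to 11 N at the bottom; the catch adds up to 3 N. Pressed down to its firm end stop and let go, a risen carrier comes back only part of the way and stays locked; a locked one comes all the way up.
- carrier_a (a joint): How far dock_a's carrier has gone down, m: 0 = risen. At the start locked at about 0.025; its end stop is at about 0.032. It must end risen.
- carrier_b (a joint): How far dock_b's carrier has gone down, m: 0 = risen, as at the start. Its catch lies at a depth that cannot be seen: the end stop is somewhere between 0.022 and 0.034; press to within 1 mm of it to catch. It then rests locked about 7 mm above the stop (0.015 to 0.0275).
- ring_gauge: Bystander: a steel ring, 56 mm across, 18 mm tall, lying flat; origin at the centre of its underside. Leave it where it is.
- gauge_block: Bystander: a small steel block, 35 x 12 x 30 mm tall; origin at the centre of its underside. Leave it where it is.
- ref_sphere: Bystander: a white ball on a grey post with a round foot 52 mm across, 80 mm tall; origin at the centre of its underside. Leave it where it is.
- screwdriver: Bystander: a screwdriver 160 mm long, lying down; origin at the middle of its length. Leave it where it is.
- parts_tray: Bystander: an open grey tray, 90 x 120 x 30 mm; origin at the centre of its underside. Leave it where it is.
- wipe_bottle: Bystander: a white bottle, 56 mm across, 130 mm tall; origin at the centre of its underside. Leave it where it is.
- stylus_cup: Bystander: an open metal cup, 60 mm across, 60 mm tall; origin at the centre of its underside. Leave it where it is.
Things that resemble listed ones, but are neither listed nor needed, are in the scene too. What is shaped like the part that bears dock_b_mouth but blue, purple or yellow is not meant.

How it is judged:
By the outcome, as a careful person would: the job done as asked, in the order asked, and still so for the second after the job is handed in, with the robot touching nothing.
It also fails if it takes over 67 s, if anything falls off the work surface, if the arm or the gripper's body presses on something with over 40 N, if the wrist force passes 120 N, or if a joint passes its speed limit or range.

### The arm

A 6-joint arm with a two-finger parallel gripper is mounted at the origin on the work surface. World frame = base frame: x ahead of the robot, y to its left, z up, the work surface at z = 0. Lengths are in m, angles in rad, forces in N, time in s.
With the tool pointing down it reaches from about 0.375 to 0.975 m from the base axis. Payload 3.8 kg.
Tool frame: the origin (TCP) lies midway between the tips of the shut fingers; the grasp point (between the pads) lies 19 mm behind it; z points along the fingers, y is the line along which they close (so a half turn about z gives the same grasp; the last joint's range is limited). The gripper opens to 85 mm and grips with 20 to 120 N. Pads are 22 mm wide; open, the fingers measure 114 mm over their backs; the gripper's body (76 mm by 85 mm) begins 54 mm behind the grasp point. The pads swing forward as they close: fully open they stand 13 mm farther back than shut.
Start: joints at [-0.037, 0.264, 1.604, -0, 1.274, -0.037], TCP at [0.675, -0, 0.231] pointing down, gripper open.
Joint ranges: [-2.63, 2.63], [-0.94, 2.18], [0.31, 2.57], [-1.31, 4.45], [0, 2.66], [-2.55, 2.55]. Speed limits (rad/s): [2.57, 2.57, 3.14, 3.14, 3.14, 3.14].

### API

Orientations are given as a rotation vector (axis times angle).
In Python, from workcell import bot gives the robot as it stands.
- The arm moves only by the tool servo_tool, never from a script. Its argument "series" is a list of rows, each a list of 7 numbers: the shift along the world's x, y, z in units of 0.15 m (1.0 is 0.15 m), then the turn, a rotation vector about the world's x, y, z in units of 180 degrees (1.0 is 180 degrees), then the closure, from 0 (fully open) to 1 (shut). A call has 1 to 20 rows; each row is the pose to reach, as a shift and turn from the pose commanded when the call began, turning the shorter way round; what a row does not reach only later rows make up. A row lasts 1/10 s, in which the tool goes at most 50 mm and 8.59 degrees, less where a joint would pass 70% of its speed; a pose out of reach is approached as far as the arm can. A call with a number of a shift or a turn outside -1 to 1 is refused whole. A call with a gripper value outside its range is refused whole. The fingers move at their own pace and stop on an object; "newtons" is the grip in N (left out, the last holds). Time passes only in rows, so rows that repeat a pose let the fingers close. It gives the time, the measured TCP pose, the force, the opening and the grip force at its end, in the units of the state.
- bot.read_state(): the state, without advancing time (a new reading comes with each control period).
- bot.read_camera(name): name is "scene" or "side" or "wrist"; returns the picture (420x560x3 uint8, red, green, blue); there is no depth.
- bot.camera_info(name): a dict with "vertical_fov" (degrees; the focal length in pixels is half the picture's height over the tangent of half this angle, whatever the lens; pixels are square), "cx", "cy" (the principal point, pixels), "R" (3x3) and "t" (3): a world point X has camera coordinates R X + t. Camera axes: x right, y down, z forward; pixel columns grow to the right and rows downward; lengths in m; the calibration is good to about 2 mm. A picture is of the moment at which its call begins: read the wrist's pose just before it. camera_info takes no time and is no camera call; for the wrist camera it gives the pose at the moment of the call.
- bot.finish_job(): hands the job in; it is judged then, once.
Trained networks look in the newest picture that a camera, given by its name, has taken for a name from the list of things; names that differ only in an ending like _2 or _b are one class to them, and where a whole thing is asked for, a point or a joint stands for the part that bears it (a point fixed in the world has none). Each returns a list of dicts, best first, with "score" (0 to 1); they miss things now and then, are a little off and sometimes report something else, mostly with a low value. They report only what shows in the picture. A call takes as long as a camera call. They do not tell look-alikes from the thing itself.
- bot.recognise(target, camera): "box" ([left, top, right, bottom] as shares, 0 to 1, of the picture: columns of its width, rows of its height, round what is visible of it).
- bot.trace(target, camera): "mask" (420x560 bool, what is visible of it) and "box" ([left, top, right, bottom] as shares, 0 to 1, of the picture: columns of its width, rows of its height, round what is visible of it).
- bot.mark_of(target, camera): "at" ([row, column] as shares, 0 to 1, of the picture: columns of its width, rows of its height: a listed point, or the origin of a listed thing).
The state is a dict: "time": time; "q": joint angles; "joint_vel": joint speeds; "joint_torque": joint torques, N m; "tool_pos": TCP position; "tcp_rot": TCP orientation; "wrist_force": force on the tool from outside, world axes, zero at the start; "torque": the same for the moment, N m; "width": opening from 0.0 (shut) to 1.0 (fully open); "grip_force": force on a finger pad.
Only numpy, scipy, OpenCV 4.12 (cv2) and the standard library are available. Lean on these libraries where they do the work, as an engineer would, in place of code of your own. Each camera call takes 0.05 s, during which the arm holds its last target. There are 200 camera calls.

## Working session

There is one attempt and no reset: what is moved stays moved. The work goes in short steps, Python scripts to look and compute and a tool call to move; the robot and the scene stay as the last step left them, time stands still between calls to the robot, and variables do not carry over. Pictures are saved under pics/ and viewed, at most 10 in all, crops included, and the job is handed in when it is done.

Besides the shell and the picture viewer there is one more tool, called after "Emit:" as name(argument=value, ...) on one line, values as JSON. servo_tool: Moves the arm, as the interface text tells. Shifts and turns lie within -1 to 1; 1 stands for 0.15 m of shift or 180 degrees of turn. Its arguments: {"type":"object","properties":{"series":{"type":"array","items":{"type":"array","items":{"type":"number"}}},"newtons":{"type":"number"}},"required":["series"]}

```bash
ls; mkdir -p pics; cat > h.py <<'E'
import numpy as np,cv2
from workcell import bot
def K(i):
    f=210/np.tan(np.radians(i["vertical_fov"]/2)); return f,i["cx"],i["cy"]
def ray(i,px):  # px=(col,row)
    f,cx,cy=K(i);R=np.array(i["R"]);t=np.array(i["t"])
    d=R.T@np.array([(px[0]-cx)/f,(px[1]-cy)/f,1.]);return -R.T@t,d/np.linalg.norm(d)
def atz(i,px,z):
    o,d=ray(i,px);return o+d*(z-o[2])/d[2]
def proj(i,X):
    f,cx,cy=K(i);c=np.array(i["R"])@np.array(X)+np.array(i["t"]);return f*c[0]/c[2]+cx,f*c[1]/c[2]+cy
def tri(rs):
    A=0;b=0
    for o,d in rs:
        P=np.eye(3)-np.outer(d,d);A=A+P;b=b+P@o
    return np.linalg.solve(A,b)
def save(n,im): cv2.imwrite("pics/"+n,im[:,:,::-1])
E
python3 - <<'E'
from h import *
for c in("scene","side"):
    im=bot.read_camera(c);save(c+"1.png",im);i=bot.camera_info(c);print(c,K(i),(-np.array(i["R"]).T@i["t"]).round(3), [k for k in i])
    for n in("module_center","dock_a_mouth","dock_b_mouth","carrier_a_floor","carrier_b_floor"):
        for m in bot.mark_of(n,c):print(n,round(m["score"],2),np.round(np.array(m["at"])[::-1]*[560,420],1))
a=cv2.imread("pics/scene1.png");b=cv2.imread("pics/side1.png");cv2.imwrite("pics/both1.png",cv2.resize(np.vstack([a,b]),None,fx=.71,fy=.71))
E
```

```text
pics
scene (np.float64(392.048400132206), 278.05683545558696, 212.19993475037734) [ 1.078 -0.29   0.659] ['vertical_fov', 'cx', 'cy', 'R', 't']
module_center 0.88 [208.6 249.7]
dock_a_mouth 0.95 [205.2 244.9]
dock_a_mouth 0.72 [229.4 348.5]
dock_b_mouth 0.89 [279.  153.5]
dock_b_mouth 0.78 [401.2 147.1]
dock_b_mouth 0.66 [430. 199.]
dock_b_mouth 0.62 [348.5 171.4]
carrier_a_floor 0.43 [210.6 261.6]
carrier_a_floor 0.39 [323.4 292.7]
carrier_a_floor 0.2 [349.8 171.6]
carrier_b_floor 0.64 [277.3 160.2]
carrier_b_floor 0.61 [399.6 154.6]
carrier_b_floor 0.45 [339.2 139.4]
side (np.float64(413.2135739247861), 272.54077091523095, 213.3570222712111) [ 0.435 -1.011  0.643] ['vertical_fov', 'cx', 'cy', 'R', 't']
module_center 0.51 [290.8 266.6]
dock_a_mouth 0.65 [293.6 261.6]
dock_a_mouth 0.57 [242.6 250.4]
dock_b_mouth 0.79 [212.8 211.2]
dock_b_mouth 0.69 [310.2 174.1]
dock_b_mouth 0.62 [250.9 168.2]
dock_b_mouth 0.57 [258.  194.2]
carrier_b_floor 0.64 [259.5 196.2]
carrier_b_floor 0.63 [209.5 215. ]
carrier_b_floor 0.54 [253.9 178.8]
carrier_b_floor 0.41 [300.4 181.5]
```

View pics/scene1.png

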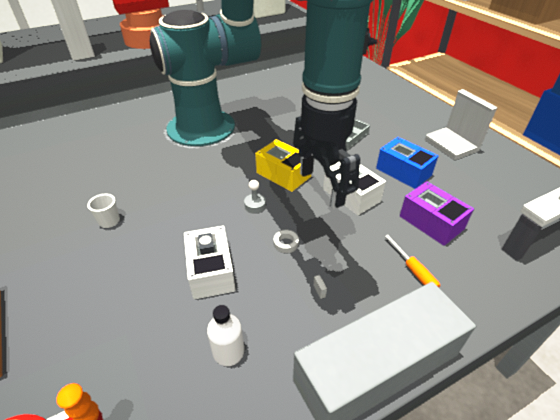

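View pics/side1.png

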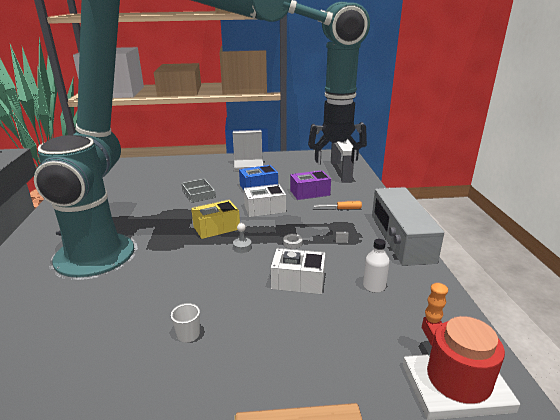

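Scene view: white dock with the dark module at (205,245), and the other white dock partly hidden by the gripper at (349,171). In the side view they are at (293,260) and (258,194). The yellow (279,153), blue (401,147) and purple (430,199) docks are look-alikes, as are the grey block by the ring at (320,285) and the big grey box. I choose the two white docks.

```bash
python3 - <<'E'
from h import *
s=bot.camera_info("scene");d=bot.camera_info("side")
for n,p,q in(("A",(205.2,244.9),(293.6,261.6)),("B",(348.5,171.4),(258,194.2))):
    print(n,tri([ray(s,p),ray(d,q)]).round(4),atz(s,p,.066).round(4),atz(d,q,.066).round(4))
# dock block orientation via masks of side/scene
import cv2
for c,i in(("scene",s),("side",d)):
    bot.read_camera(c)
    for m in bot.trace("dock_a_mouth",c)[:3]+bot.trace("module_center",c)[:2]+bot.trace("dock_b_mouth",c)[:5]:
        print(c,round(m["score"],2),np.round(np.array(m["box"])*[560,420,560,420]))
a=cv2.imread("pics/scene1.png");b=cv2.imread("pics/side1.png")
z=lambda im,x,y:cv2.resize(im[y:y+80,x:x+100],None,fx=4,fy=3.75,interpolation=cv2.INTER_CUBIC)
cv2.imwrite("pics/crop1.png",np.vstack([np.hstack([z(a,160,215),z(a,310,135)]),np.hstack([z(b,250,225),z(b,215,155)])]))
w=bot.read_camera("wrist");save("w1.png",w)
E
```

```text
A [ 0.5418 -0.176   0.0625] [ 0.5403 -0.1741  0.066 ] [ 0.5431 -0.1867  0.066 ]
B [0.4744 0.2257 0.0579] [0.4791 0.2217 0.066 ] [0.475 0.203 0.066]
scene 0.76 [182. 231. 237. 299.]
scene 0.53 [200. 234. 214. 257.]
scene 0.85 [324. 164. 388. 215.]
scene 0.83 [397. 182. 474. 247.]
scene 0.71 [378. 137. 440. 189.]
scene 0.7 [256. 140. 311. 193.]
side 0.57 [269. 250. 323. 294.]
side 0.22 [337. 236. 350. 244.]
side 0.74 [284. 253. 299. 266.]
side 0.9 [243. 187. 287. 218.]
side 0.86 [290. 169. 334. 201.]
side 0.83 [195. 202. 239. 241.]
side 0.82 [234. 164. 277. 189.]
```

View pics/crop1.png

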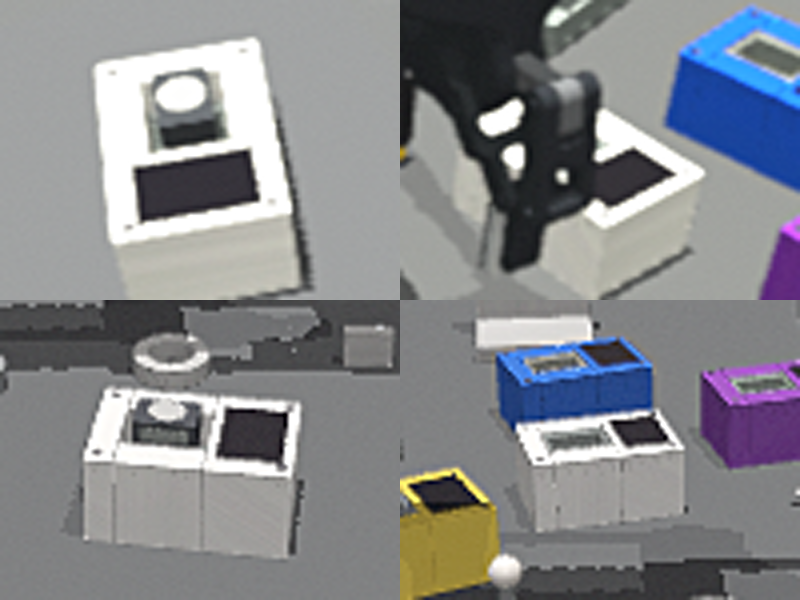

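Crops confirm it: white dock A holds the dark module, with the black plate toward +x. White dock B is empty, at about (0.476, 0.21). Moving above A.

Emit:
servo_tool(series=[[-0.3,-0.33,0,0,0,0,0],[-0.6,-0.66,0,0,0,0,0],[-0.87,-1,0,0,0,0,0],[-0.87,-1,0,0,0,0,0],[-0.87,-1,0,0,0,0,0],[-0.87,-1,0,0,0,0,0],[-0.87,-1,0,0,0,0,0]])

```text
time: 1.75
tool_pos: [0.5452, -0.1495, 0.2316]
tcp_rot: [2.221, 2.221, 0.001]
wrist_force: [0.2, 0.1, -1.1]
width: 1.001
grip_force: 0.0
```

```bash
python3 - <<'E'
from h import *
s=bot.read_state();print(s["time"],np.round(s["tool_pos"],4),np.round(s["tcp_rot"],4),s["wrist_force"],s["width"])
i=bot.camera_info("wrist");im=bot.read_camera("wrist");save("w2.png",im)
R=np.array(i["R"]);print(K(i),(-R.T@i["t"]).round(4),R.round(3))
for n in("module_center","dock_a_mouth"):
    for m in bot.mark_of(n,"wrist"):
        p=np.array(m["at"])[::-1]*[560,420];print(n,round(m["score"],2),p.round(1),atz(i,p,.066 if 'dock' in n else .048).round(4))
E
```

```text
1.75 [ 0.5452 -0.1495  0.2316] [2.2209e+00 2.2213e+00 1.4000e-03] [ 0.24640639  0.13230344 -1.06727567] 1.0010065507370354
(np.float64(322.5060478473318), 282.8456826121325, 213.522786752657) [ 0.5459 -0.0744  0.3742] [[ 1.     0.     0.002]
 [-0.    -0.957  0.292]
 [ 0.002 -0.292 -0.957]]
module_center 0.7 [274.6 211.5] [ 0.5378 -0.1716  0.048 ]
```

View pics/w2.png

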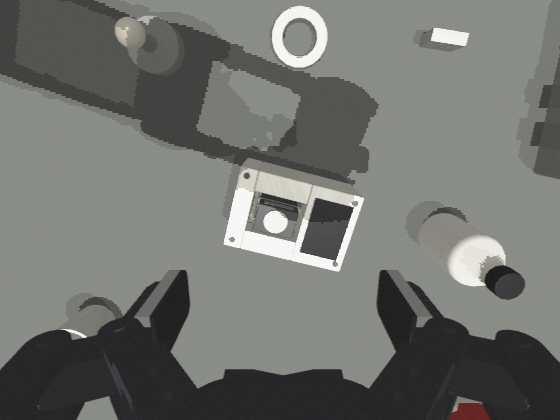

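The wrist view shows dock A's top between about (226,244) and (363,197), the module top at (275,220), and a yaw of about -13°. The fingers currently close along world x, so the tool needs a turn of about 90°.

```bash
cat >> h.py <<'E'
def dockrect(im,i,c,z=.066,r=90,th=215):
    """white top face -> world polygon at z, minAreaRect; near pixel c"""
    x0,y0=int(c[0]-r),int(c[1]-r);x0=max(x0,0);y0=max(y0,0)
    g=im[y0:y0+2*r,x0:x0+2*r].astype(int);m=(g.min(2)>th).astype(np.uint8)
    n,l,st,ce=cv2.connectedComponentsWithStats(m);k=[j for j in range(1,n) if st[j,4]>300]
    d=min(k,key=lambda j:-st[j,4]);ys,xs=np.where(l==d)
    h=cv2.convexHull(np.stack([xs+x0,ys+y0],1).astype(np.float32)).reshape(-1,2)
    W=np.array([atz(i,p,z)[:2] for p in h],np.float32)
    (cx,cy),(w,hh),a=cv2.minAreaRect(W*1000)
    if w<hh:w,hh,a=hh,w,a-90
    return (round(cx/1000,4),round(cy/1000,4)),(round(w,1),round(hh,1)),round((a+90)%180-90,2)
E
python3 - <<'E'
from h import *
i=bot.camera_info("wrist");im=cv2.imread("pics/w2.png")[:,:,::-1]
for th in(200,215,230,240,250):print(th,dockrect(im,i,(290,215),th=th))
print(im[200,255],im[250,290],im[185,280])
cv2.imwrite("pics/c2.png",cv2.resize(im[145:285,210:380,::-1],None,fx=4,fy=4,interpolation=cv2.INTER_CUBIC))
E
```

```text
200 ((0.5555, -0.1758), (124.5, 83.1), -14.49)
215 ((0.5556, -0.1758), (124.4, 83.1), -14.49)
230 ((0.5555, -0.1758), (123.9, 82.6), -14.48)
240 ((0.5556, -0.1757), (123.1, 82.4), -14.48)Traceback (most recent call last):
  File "<stdin>", line 3, in <module>
  File "h.py", line 23, in dockrect
    d=min(k,key=lambda j:-st[j,4]);ys,xs=np.where(l==d)
ValueError: min() iterable argument is empty
```

Emit:
servo_tool(series=[[-0.044,-0.146,-0.1,0,0,0.419,0],[-0.044,-0.146,-0.2,0,0,0.419,0],[-0.044,-0.146,-0.3,0,0,0.419,0],[-0.044,-0.146,-0.3,0,0,0.419,0],[-0.044,-0.146,-0.3,0,0,0.419,0],[-0.044,-0.146,-0.3,0,0,0.419,0],[-0.044,-0.146,-0.3,0,0,0.419,0],[-0.044,-0.146,-0.3,0,0,0.419,0],[-0.044,-0.146,-0.3,0,0,0.419,0],[-0.044,-0.146,-0.3,0,0,0.419,0],[-0.044,-0.146,-0.3,0,0,0.419,0],[-0.044,-0.146,-0.3,0,0,0.419,0]])

```text
time: 3.1
tool_pos: [0.5382, -0.1715, 0.1862]
tcp_rot: [-0.4, -3.116, -0.0]
wrist_force: [0.1, 0.3, 0.2]
width: 0.999
grip_force: 0.0
```

```bash
python3 - <<'E'
from h import *
s=bot.read_state();print(s["time"],np.round(s["tool_pos"],4),np.round(s["q"],2),np.round(s["wrist_force"],2))
i=bot.camera_info("wrist");im=bot.read_camera("wrist");save("w3.png",im)
for n in("module_center","dock_a_mouth"):
    for m in bot.mark_of(n,"wrist"):
        p=np.array(m["at"])[::-1]*[560,420];print(n,round(m["score"],2),p.round(1),atz(i,p,.066 if 'dock' in n else .048).round(4))
c=proj(i,(.5386,-.1714,.066));print(c)
for th in(215,240):print(dockrect(im,i,c,th=th,r=120))
# module top: draw expected outline on crop
a=np.radians(-14.5);u=np.array([np.cos(a),np.sin(a)]);v=np.array([-u[1],u[0]])
b=im[:,:,::-1].copy()
for z,dx,dy in((.079,20,14),(.066,27,21)):
    P=[proj(i,np.r_[np.array([.5386,-.1714])+(sx*dx*u+sy*dy*v)/1000,z]) for sx,sy in((1,1),(1,-1),(-1,-1),(-1,1))]
    cv2.polylines(b,[np.int32(np.round(P))],True,(0,0,255) if z>.07 else (0,200,0),1)
save("c3.png",cv2.resize(b[max(0,int(c[1])-90):int(c[1])+90,int(c[0])-110:int(c[0])+110],None,fx=3,fy=3)[:,:,::-1])
E
```

```text
3.1 [ 0.5382 -0.1715  0.1862] [-0.35  0.09  1.89  0.    1.16 -1.67] [0.07 0.28 0.19]
module_center 0.91 [280.9 196.8] [ 0.5345 -0.1713  0.048 ]
(np.float64(281.95007269994755), np.float64(206.51805397955525))
((0.5897, -0.1859), (83.0, 51.1), 75.32)
((0.5898, -0.1857), (82.3, 51.1), 75.32)
```

View pics/c3.png

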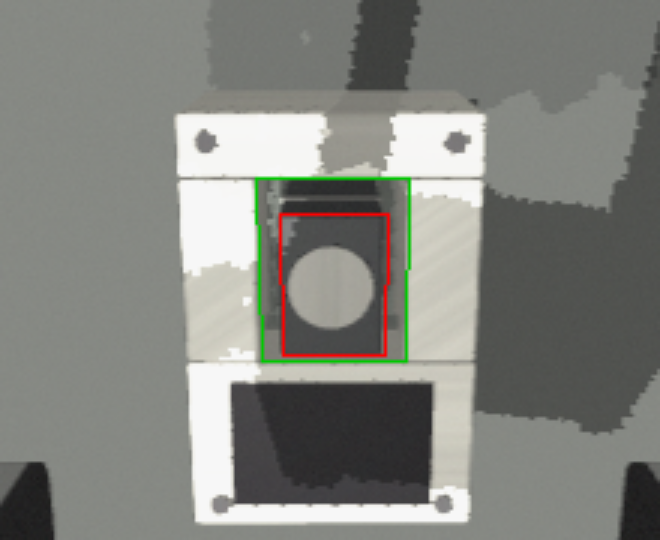

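The projected mouth and module-top outlines fit the picture within about 1 mm, so the position and heights hold from a second view. Shutting the fingers and descending to just above the module.

Emit:
servo_tool(series=[[0.002,0,-0.15,0,0,0,1],[0.002,0,-0.3,0,0,0,1],[0.002,0,-0.45,0,0,0,1],[0.002,0,-0.6,0,0,0,1],[0.002,0,-0.66,0,0,0,1],[0.002,0,-0.66,0,0,0,1],[0.002,0,-0.66,0,0,0,1]], newtons=40)

```text
time: 3.95
tool_pos: [0.5388, -0.1721, 0.088]
tcp_rot: [0.399, 3.115, -0.0]
wrist_force: [-0.4, -0.5, 0.4]
width: 0.002
grip_force: 0.0
```

Emit:
servo_tool(series=[[0,0,-0.02,0,0,0,1],[0,0,-0.035,0,0,0,1],[0,0,-0.045,0,0,0,1],[0,0,-0.045,0,0,0,1]])

```text
time: 4.35
tool_pos: [0.5382, -0.1719, 0.0806]
tcp_rot: [0.399, 3.116, -0.0]
wrist_force: [-0.6, -0.6, -0.4]
width: 0.001
grip_force: 0.0
```

Emit:
servo_tool(series=[[0,0,-0.01,0,0,0,1],[0,0,-0.02,0,0,0,1],[0,0,-0.03,0,0,0,1],[0,0,-0.03,0,0,0,1]])

```text
time: 4.75
tool_pos: [0.5384, -0.172, 0.0769]
tcp_rot: [0.399, 3.116, -0.0]
wrist_force: [-2.5, 1.1, 6.6]
width: -0.0
grip_force: 3.2
```

Emit:
servo_tool(series=[[0,0,-0.005,0,0,0,1],[0,0,-0.01,0,0,0,1],[0,0,-0.01,0,0,0,1]])

```text
time: 5.05
tool_pos: [0.5385, -0.172, 0.0756]
tcp_rot: [0.399, 3.116, -0.0]
wrist_force: [-2.9, 2.0, 7.3]
width: 0.001
grip_force: 3.6
```

Emit:
servo_tool(series=[[0,0,-0.006,0,0,0,1],[0,0,-0.012,0,0,0,1],[0,0,-0.012,0,0,0,1]])

```text
time: 5.35
tool_pos: [0.5385, -0.172, 0.0739]
tcp_rot: [0.399, 3.116, -0.0]
wrist_force: [-2.4, 0.9, 7.4]
width: 0.002
grip_force: 3.7
```

Emit:
servo_tool(series=[[0,0,-0.005,0,0,0,1],[0,0,-0.005,0,0,0,1]])

```text
time: 5.55
tool_pos: [0.5385, -0.172, 0.0732]
tcp_rot: [0.399, 3.116, -0.0]
wrist_force: [-2.6, 0.6, 7.5]
width: 0.002
grip_force: 3.8
```

Emit:
servo_tool(series=[[0,0,-0.006,0,0,0,1],[0,0,-0.006,0,0,0,1]])

```text
time: 5.75
tool_pos: [0.5385, -0.172, 0.0723]
tcp_rot: [0.398, 3.116, -0.0]
wrist_force: [-2.3, 0.3, 7.9]
width: -0.001
grip_force: 3.8
```

Emit:
servo_tool(series=[[0,0,-0.004,0,0,0,1],[0,0,-0.004,0,0,0,1]])

```text
time: 5.95
tool_pos: [0.5386, -0.172, 0.072]
tcp_rot: [0.399, 3.116, -0.0]
wrist_force: [-2.8, 1.6, 9.1]
width: -0.001
grip_force: 4.4
```

Emit:
servo_tool(series=[[0,0,-0.005,0,0,0,1],[0,0,-0.005,0,0,0,1]])

```text
time: 6.15
tool_pos: [0.5388, -0.1721, 0.0718]
tcp_rot: [0.398, 3.115, -0.0]
wrist_force: [-3.8, 0.2, 11.8]
width: 0.002
grip_force: 5.9
```

Emit:
servo_tool(series=[[0,0,-0.004,0,0,0,1],[0,0,-0.004,0,0,0,1]])

```text
time: 6.35
tool_pos: [0.5389, -0.1722, 0.0717]
tcp_rot: [0.398, 3.115, -0.0]
wrist_force: [-5.5, 1.9, 14.8]
width: 0.004
grip_force: 7.1
```

Firm stop felt at z = 0.0717 with 15 N. Letting go.

Emit:
servo_tool(series=[[-0.002,0.002,0.15,0,0,0,1],[-0.002,0.002,0.4,0,0,0,1],[-0.002,0.002,0.7,0,0,0,0.5],[-0.002,0.002,0.7,0,0,0,0],[-0.002,0.002,0.7,0,0,0,0],[-0.002,0.002,0.7,0,0,0,0]])

```text
time: 6.95
tool_pos: [0.537, -0.1713, 0.173]
tcp_rot: [-0.398, -3.114, -0.001]
wrist_force: [0.7, 1.3, 0.1]
width: 0.678
grip_force: 0.0
```

```bash
python3 - <<'E'
from h import *
s=bot.read_state();print(s["time"],np.round(s["tool_pos"],4),np.round(s["wrist_force"],2),s["width"])
i=bot.camera_info("wrist");im=bot.read_camera("wrist")
a=np.radians(-14.5);u=np.array([np.cos(a),np.sin(a)]);v=np.array([-u[1],u[0]])
b=im[:,:,::-1].copy();c=proj(i,(.5386,-.1714,.09))
for z,dx,dy in((.104,20,14),(.066,27,21)):
    P=[proj(i,np.r_[np.array([.5386,-.1714])+(sx*dx*u+sy*dy*v)/1000,z]) for sx,sy in((1,1),(1,-1),(-1,-1),(-1,1))]
    cv2.polylines(b,[np.int32(np.round(P))],True,(0,0,255) if z>.07 else (0,200,0),1)
y0=max(0,int(c[1])-100)
save("c4.png",cv2.resize(b[y0:y0+200,int(c[0])-130:int(c[0])+130],None,fx=2.5,fy=2.5)[:,:,::-1])
E
```

```text
6.95 [ 0.537  -0.1713  0.173 ] [0.68 1.34 0.13] 0.6782326657620759
```

View pics/c4.png

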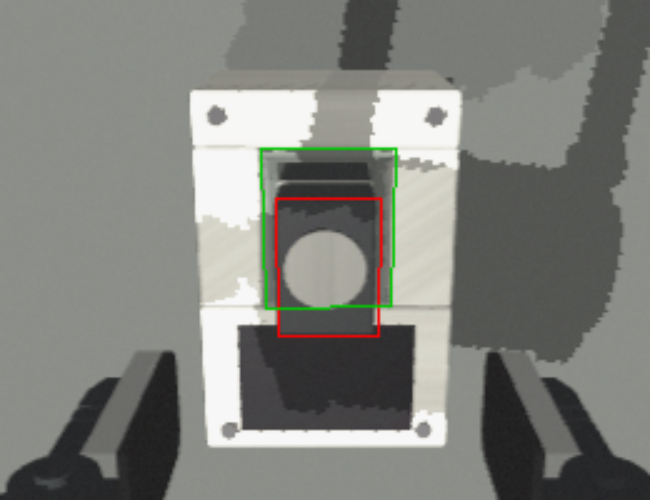

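The picture shows the module risen: its top at (325,268) in the crop matches the 0.104 m outline. Descending to grasp.

Emit:
servo_tool(series=[[0.002,0,-0.2,0,0,0,0],[0.002,0,-0.4,0,0,0,0.1],[0.002,0,-0.6,0,0,0,0.2],[0.002,0,-0.66,0,0,0,0.3],[0.002,0,-0.66,0,0,0,0.8],[0.002,0,-0.66,0,0,0,1],[0.002,0,-0.66,0,0,0,1],[0.002,0,-0.66,0,0,0,1],[0.002,0,-0.66,0,0,0,1]], newtons=40)

```text
time: 7.9
tool_pos: [0.5388, -0.1718, 0.0761]
tcp_rot: [0.398, 3.115, -0.001]
wrist_force: [-0.5, 0.8, -2.5]
width: 0.318
grip_force: 44.3
```

Emit:
servo_tool(series=[[0,0,0.1,0,0,0,1],[0,0,0.25,0,0,0,1],[0,0,0.45,0,0,0,1],[0,0,0.7,0,0,0,1],[0,0.25,0.7,0,0,0,1],[0,0.5,0.7,0,0,0,1],[0,0.75,0.7,0,0,0,1],[0,1,0.7,0,0,0,1]])

```text
time: 8.7
tool_pos: [0.5382, -0.0204, 0.1818]
tcp_rot: [0.399, 3.115, 0.0]
wrist_force: [0.6, 0.0, -1.8]
width: 0.32
grip_force: 44.3
```

Emit:
servo_tool(series=[[0,0.25,0,0,0,0,1],[0,0.5,0,0,0,0,1],[0,0.75,0,0,0,0,1],[0,1,0,0,0,0,1]])

```text
time: 9.1
tool_pos: [0.5381, 0.13, 0.1817]
tcp_rot: [0.398, 3.115, 0.001]
wrist_force: [1.4, -0.3, -2.5]
width: 0.324
grip_force: 44.3
```

Emit:
servo_tool(series=[[0,0.2,0,0,0,0,1],[0,0.4,0,0,0,0,1],[0,0.48,0,0,0,0,1],[0,0.48,0,0,0,0,1],[0,0.48,0,0,0,0,1]])

```text
time: 9.6
tool_pos: [0.5382, 0.1997, 0.1806]
tcp_rot: [0.398, 3.116, -0.001]
wrist_force: [-0.4, -0.2, -2.1]
width: 0.318
grip_force: 44.4
```

```bash
python3 - <<'E'
from h import *
s=bot.read_state();print(s["time"],np.round(s["tool_pos"],4),np.round(s["q"],2),np.round(s["wrist_force"],2),s["width"],s["grip_force"])
i=bot.camera_info("wrist");im=bot.read_camera("wrist");save("w5.png",im);np.save("cam5.npy",i,allow_pickle=True)
for n,z in(("dock_b_mouth",.066),("carrier_b_floor",.042)):
    for m in bot.mark_of(n,"wrist"):
        p=np.array(m["at"])[::-1]*[560,420];print(n,round(m["score"],2),p.round(1),atz(i,p,z).round(4))
E
```

```text
9.6 [0.5382 0.1997 0.1806] [ 0.31  0.11  1.88 -0.    1.15 -1.  ] [-0.4  -0.24 -2.12] 0.3182784765952962 44.41309869289398
dock_b_mouth 0.77 [457.3 287.4] [0.6496 0.3334 0.066 ]
dock_b_mouth 0.76 [529.4  45.9] [0.4656 0.4026 0.066 ]
dock_b_mouth 0.58 [293.1 128.1] [0.4784 0.2243 0.066 ]
carrier_b_floor 0.85 [289.1 124.5] [0.4758 0.2222 0.042 ]
carrier_b_floor 0.74 [446.  269.3] [0.6442 0.3354 0.042 ]
carrier_b_floor 0.69 [511.1  49.1] [0.4642 0.4057 0.042 ]
```

View pics/w5.png

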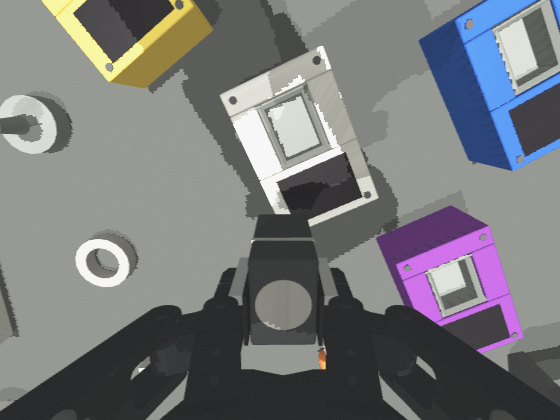

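The wrist view shows the white dock B with its empty carrier at about (293,128). Blue is at right, purple at lower right, yellow at upper left. I'll fit its pose from the edges.

```bash
cat >> h.py <<'E'
from scipy.optimize import minimize
def outline(p,n=40):
    x,y,a=p;u=np.array([np.cos(a),np.sin(a)]);v=np.array([-u[1],u[0]]);L=[]
    for x0,x1,w in((-.045,.080,.042),(-.027,.027,.021)):
        q=[(x0,-w),(x1,-w),(x1,w),(x0,w),(x0,-w)]
        for A,B in zip(q,q[1:]):
            for t in np.linspace(0,1,n,endpoint=False):
                s=np.array(A)*(1-t)+np.array(B)*t;L.append(np.r_[np.array([x,y])+s[0]*u+s[1]*v,.066])
    return np.array(L)
def projN(i,X):
    f,cx,cy=K(i);c=X@np.array(i["R"]).T+np.array(i["t"]);return np.stack([f*c[:,0]/c[:,2]+cx,f*c[:,1]/c[:,2]+cy],1)
def fit(im,i,guess):
    e=cv2.Canny(cv2.GaussianBlur(im,(3,3),0),40,110);D=cv2.distanceTransform(255-e,cv2.DIST_L2,5)
    from scipy.ndimage import map_coordinates
    def cost(q,cap):
        P=projN(i,outline(q*[.01,.01,.1]));d=map_coordinates(D,[P[:,1],P[:,0]],order=1,mode="nearest");return np.minimum(d,cap).mean()
    best=min((minimize(cost,np.array([guess[0]/.01,guess[1]/.01,(guess[2]+da)/.1])+0,args=(8,),method="Nelder-Mead",options=dict(initial_simplex=None,maxiter=400)) for da in np.radians([-10,-5,0,5,10])),key=lambda r:r.fun)
    r=minimize(cost,best.x,args=(3,),method="Nelder-Mead");return r.x*[.01,.01,.1],r.fun
E
python3 - <<'E'
from h import *
i=np.load("cam5.npy",allow_pickle=True).item();im=cv2.imread("pics/w5.png")
p,c=fit(im,i,(.478,.223,np.radians(11.5)));print(p.round(4),np.degrees(p[2]).round(2),c)
b=cv2.resize(im[30:240,200:400],None,fx=2.8,fy=2.8)
for q in projN(i,outline(p,60)):cv2.circle(b,tuple(np.int32((q+.5-[200,30])*2.8)),1,(0,0,255),-1)
cv2.imwrite("pics/c5.png",b)
E
```

```text
[0.4781 0.2246 0.1593] 9.13 0.5030404925346375
```

View pics/c5.png

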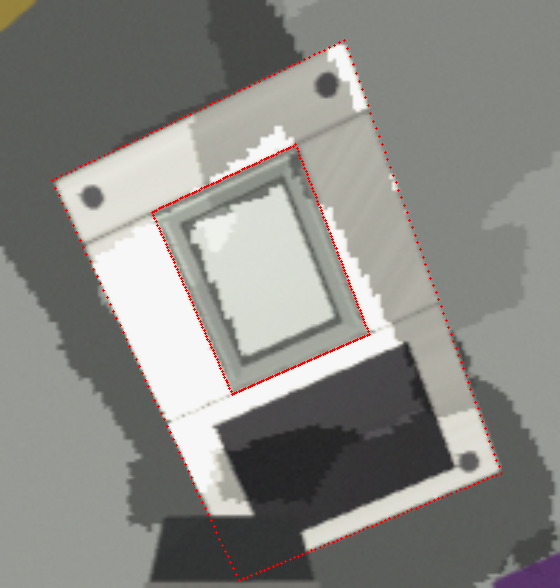

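Overlay fits tightly: mouth B at (0.4781, 0.2246), yaw 9.1°. Moving over it, turning 23.7°, then lowering.

Emit:
servo_tool(series=[[-0.2,0.08,0,0,0,0.045,1],[-0.4,0.166,0,0,0,0.09,1],[-0.4,0.166,0,0,0,0.132,1],[-0.4,0.166,-0.2,0,0,0.132,1],[-0.4,0.166,-0.4,0,0,0.132,1],[-0.4,0.166,-0.48,0,0,0.132,1],[-0.4,0.166,-0.48,0,0,0.132,1],[-0.4,0.166,-0.48,0,0,0.132,1]])

```text
time: 10.55
tool_pos: [0.4789, 0.225, 0.1088]
tcp_rot: [-0.25, 3.131, 0.0]
wrist_force: [-0.3, -0.2, -1.1]
width: 0.318
grip_force: 44.2
```

```bash
python3 - <<'E'
from h import *
s=bot.read_state();r=s["tcp_rot"];print(s["time"],np.round(s["tool_pos"],4),2*np.degrees(np.arctan2(r[1],r[0]))-180,np.round(s["wrist_force"],2))
E
```

```text
10.55 [0.4789 0.225  0.1088] 9.131686504930542 [-0.33 -0.22 -1.05]
```

Pose is on target. Lowering slowly into the carrier, watching the force.

Emit:
servo_tool(series=[[-0.003,-0.002,-0.03,0,0,0,1],[-0.003,-0.002,-0.06,0,0,0,1],[-0.003,-0.002,-0.08,0,0,0,1],[-0.003,-0.002,-0.08,0,0,0,1]])

```text
time: 10.95
tool_pos: [0.4774, 0.2249, 0.0958]
tcp_rot: [0.252, -3.131, 0.0]
wrist_force: [0.3, -0.3, -1.0]
width: 0.318
grip_force: 44.2
```

Emit:
servo_tool(series=[[0,0,-0.02,0,0,0,1],[0,0,-0.04,0,0,0,1],[0,0,-0.05,0,0,0,1]])

```text
time: 11.25
tool_pos: [0.4775, 0.2249, 0.0882]
tcp_rot: [0.251, -3.131, 0.0]
wrist_force: [-0.1, 0.2, -2.6]
width: 0.319
grip_force: 44.2
```

Emit:
servo_tool(series=[[0,0,-0.02,0,0,0,1],[0,0,-0.035,0,0,0,1],[0,0,-0.035,0,0,0,1]])

```text
time: 11.55
tool_pos: [0.4774, 0.2248, 0.0829]
tcp_rot: [0.251, -3.131, 0.0]
wrist_force: [0.1, -0.1, -2.8]
width: 0.321
grip_force: 44.2
```

Emit:
servo_tool(series=[[0,0,-0.015,0,0,0,1],[0,0,-0.03,0,0,0,1],[0,0,-0.03,0,0,0,1]])

```text
time: 11.85
tool_pos: [0.4774, 0.2249, 0.0785]
tcp_rot: [0.251, -3.131, 0.0]
wrist_force: [0.4, -0.1, -2.6]
width: 0.317
grip_force: 44.2
```

Emit:
servo_tool(series=[[0,0,-0.008,0,0,0,1],[0,0,-0.014,0,0,0,1],[0,0,-0.014,0,0,0,1]])

```text
time: 12.15
tool_pos: [0.4777, 0.225, 0.0766]
tcp_rot: [0.251, -3.131, 0.0]
wrist_force: [-0.5, 0.0, -1.9]
width: 0.319
grip_force: 44.2
```

Emit:
servo_tool(series=[[0,0,-0.006,0,0,0,1],[0,0,-0.006,0,0,0,1]])

```text
time: 12.35
tool_pos: [0.4779, 0.2251, 0.076]
tcp_rot: [-0.251, 3.131, 0.0]
wrist_force: [0.2, -0.6, -0.2]
width: 0.319
grip_force: 44.3
```

Emit:
servo_tool(series=[[0,0,0,0,0,0,0.5],[0,0,0,0,0,0,0.3],[0,0,0,0,0,0,0.3],[0,0,0.1,0,0,0,0.3],[0,0,0.3,0,0,0,0.3],[0,0,0.5,0,0,0,0.3],[0,0,0.5,0,0,0,0.3]])

```text
time: 13.05
tool_pos: [0.4816, 0.2266, 0.1572]
tcp_rot: [-0.251, 3.122, 0.005]
wrist_force: [1.1, 0.5, 0.4]
width: 0.706
grip_force: 0.0
```

```bash
python3 - <<'E'
from h import *
s=bot.read_state();print(s["time"],np.round(s["tool_pos"],4),np.round(s["wrist_force"],2),s["width"])
i=bot.camera_info("wrist");im=bot.read_camera("wrist")
a=np.radians(9.13);u=np.array([np.cos(a),np.sin(a)]);v=np.array([-u[1],u[0]]);o=np.array([.4781,.2246])
b=im[:,:,::-1].copy();c=proj(i,(*o,.09))
for z,dx,dy in((.104,20,14),(.066,27,21)):
    P=[proj(i,np.r_[o+(sx*dx*u+sy*dy*v)/1000,z]) for sx,sy in((1,1),(1,-1),(-1,-1),(-1,1))]
    cv2.polylines(b,[np.int32(np.round(P))],True,(0,0,255) if z>.07 else (0,200,0),1)
y0=max(0,int(c[1])-100)
save("c6.png",cv2.resize(b[y0:y0+200,int(c[0])-130:int(c[0])+130],None,fx=2.5,fy=2.5)[:,:,::-1])
E
```

```text
13.05 [0.4816 0.2266 0.1572] [1.09 0.5  0.36] 0.7059429289059088
```

View pics/c6.png

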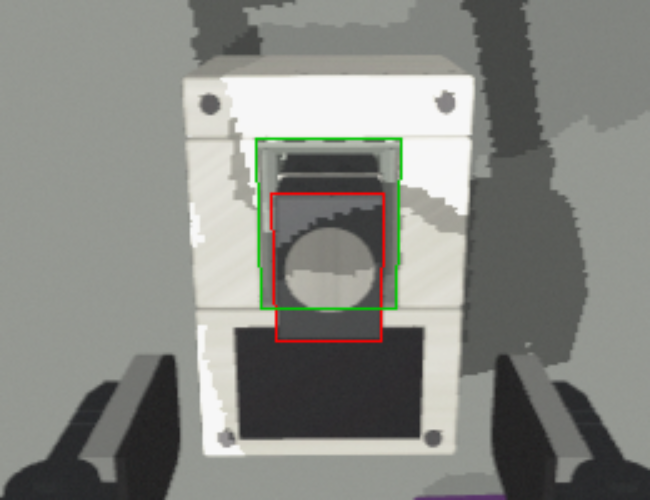

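The module stands upright in carrier B, seated and centred on the expected outline: its top is at (330,268) in the crop. Shutting the fingers and pressing.

Emit:
servo_tool(series=[[0,0,0,0,0,0,1],[0,0,0,0,0,0,1],[0,0,0,0,0,0,1],[0,0,-0.1,0,0,0,1],[0,0,-0.2,0,0,0,1],[0,0,-0.28,0,0,0,1],[0,0,-0.28,0,0,0,1]])

```text
time: 13.8
tool_pos: [0.4752, 0.224, 0.1053]
tcp_rot: [0.251, -3.125, 0.003]
wrist_force: [0.1, 0.2, 0.3]
width: 0.002
grip_force: 0.0
```

Emit:
servo_tool(series=[[0,0,-0.02,0,0,0,1],[0,0,-0.03,0,0,0,1],[0,0,-0.04,0,0,0,1],[0,0,-0.05,0,0,0,1],[0,0,-0.06,0,0,0,1],[0,0,-0.06,0,0,0,1]])

```text
time: 14.4
tool_pos: [0.4781, 0.2252, 0.1003]
tcp_rot: [-0.251, 3.13, 0.001]
wrist_force: [-1.2, -0.2, 3.8]
width: 0.001
grip_force: 1.8
```

Emit:
servo_tool(series=[[0,0,-0.01,0,0,0,1],[0,0,-0.02,0,0,0,1],[0,0,-0.03,0,0,0,1],[0,0,-0.04,0,0,0,1],[0,0,-0.05,0,0,0,1],[0,0,-0.06,0,0,0,1],[0,0,-0.07,0,0,0,1],[0,0,-0.08,0,0,0,1],[0,0,-0.09,0,0,0,1],[0,0,-0.1,0,0,0,1],[0,0,-0.1,0,0,0,1]])

```text
time: 15.5
tool_pos: [0.4781, 0.2252, 0.0851]
tcp_rot: [-0.251, 3.131, 0.0]
wrist_force: [-1.4, -0.4, 5.9]
width: 0.001
grip_force: 2.8
```

Emit:
servo_tool(series=[[0,0,-0.006,0,0,0,1],[0,0,-0.01,0,0,0,1],[0,0,-0.01,0,0,0,1]])

```text
time: 15.8
tool_pos: [0.4782, 0.2252, 0.0837]
tcp_rot: [-0.251, 3.131, 0.001]
wrist_force: [-1.1, -0.6, 6.2]
width: 0.001
grip_force: 2.9
```

Emit:
servo_tool(series=[[0,0,-0.006,0,0,0,1],[0,0,-0.006,0,0,0,1]])

```text
time: 16.0
tool_pos: [0.4782, 0.2252, 0.0828]
tcp_rot: [-0.251, 3.131, 0.0]
wrist_force: [-1.3, -0.4, 6.6]
width: -0.001
grip_force: 3.0
```

Only the spring so far; continuing in 0.9 mm steps.

Emit:
servo_tool(series=[[0,0,-0.006,0,0,0,1],[0,0,-0.006,0,0,0,1]])

```text
time: 16.2
tool_pos: [0.4782, 0.2252, 0.0819]
tcp_rot: [-0.251, 3.131, 0.0]
wrist_force: [-0.9, 0.6, 5.9]
width: -0.001
grip_force: 3.1
```

Emit:
servo_tool(series=[[0,0,-0.006,0,0,0,1],[0,0,-0.006,0,0,0,1]])

```text
time: 16.4
tool_pos: [0.4782, 0.2252, 0.0811]
tcp_rot: [-0.251, 3.131, 0.0]
wrist_force: [-1.0, -0.5, 6.6]
width: -0.005
grip_force: 3.1
```

Emit:
servo_tool(series=[[0,0,-0.006,0,0,0,1],[0,0,-0.006,0,0,0,1]])

```text
time: 16.6
tool_pos: [0.4782, 0.2252, 0.0801]
tcp_rot: [-0.251, 3.131, 0.001]
wrist_force: [-0.1, -0.5, 5.5]
width: 0.003
grip_force: 3.0
```

Emit:
servo_tool(series=[[0,0,-0.006,0,0,0,1],[0,0,-0.006,0,0,0,1]])

```text
time: 16.8
tool_pos: [0.4782, 0.2252, 0.0792]
tcp_rot: [-0.251, 3.131, 0.0]
wrist_force: [-0.4, -0.7, 5.4]
width: 0.002
grip_force: 2.8
```

Emit:
servo_tool(series=[[0,0,-0.006,0,0,0,1],[0,0,-0.006,0,0,0,1]])

```text
time: 17.0
tool_pos: [0.4782, 0.2252, 0.0784]
tcp_rot: [-0.251, 3.131, 0.001]
wrist_force: [-1.5, -0.3, 6.5]
width: -0.006
grip_force: 3.4
```

Emit:
servo_tool(series=[[0,0,-0.006,0,0,0,1],[0,0,-0.006,0,0,0,1]])

```text
time: 17.2
tool_pos: [0.4782, 0.2252, 0.0775]
tcp_rot: [-0.251, 3.131, 0.0]
wrist_force: [-2.1, 0.6, 6.7]
width: -0.005
grip_force: 3.4
```

Emit:
servo_tool(series=[[0,0,-0.006,0,0,0,1],[0,0,-0.006,0,0,0,1]])

```text
time: 17.4
tool_pos: [0.4782, 0.2252, 0.0768]
tcp_rot: [-0.251, 3.131, 0.0]
wrist_force: [-1.8, -0.5, 8.9]
width: -0.002
grip_force: 3.9
```

Emit:
servo_tool(series=[[0,0,-0.006,0,0,0,1],[0,0,-0.006,0,0,0,1]])

```text
time: 17.6
tool_pos: [0.4783, 0.2253, 0.0765]
tcp_rot: [-0.251, 3.131, 0.001]
wrist_force: [-2.8, -1.4, 11.5]
width: -0.001
grip_force: 5.8
```

Emit:
servo_tool(series=[[0,0,-0.005,0,0,0,1],[0,0,-0.005,0,0,0,1]])

```text
time: 17.8
tool_pos: [0.4784, 0.2254, 0.0764]
tcp_rot: [-0.251, 3.13, 0.001]
wrist_force: [-4.6, -1.1, 14.7]
width: 0.001
grip_force: 7.4
```

Emit:
servo_tool(series=[[0,0,-0.005,0,0,0,1],[0,0,-0.005,0,0,0,1]])

```text
time: 18.0
tool_pos: [0.4786, 0.2255, 0.0762]
tcp_rot: [-0.251, 3.13, 0.001]
wrist_force: [-6.0, -2.0, 18.5]
width: 0.001
grip_force: 9.1
```

Firm stop at z = 0.0762 with 18.5 N. Letting go and checking.

Emit:
servo_tool(series=[[-0.002,0,0.1,0,0,0,1],[-0.002,0,0.3,0,0,0,1],[-0.002,0,0.6,0,0,0,1],[-0.002,0,0.8,0,0,0,0.3],[-0.002,0,0.8,0,0,0,0],[-0.002,0,0.8,0,0,0,0],[-0.002,0,0.8,0,0,0,0],[-0.002,0,0.8,0,0,0,0]])

```text
time: 18.8
tool_pos: [0.4761, 0.2244, 0.1916]
tcp_rot: [0.251, -3.128, 0.002]
wrist_force: [0.2, -0.5, -0.6]
width: 0.847
grip_force: 0.0
```

```bash
python3 - <<'E'
from h import *
s=bot.read_state();print(s["time"],np.round(s["tool_pos"],4))
i=bot.camera_info("wrist");im=bot.read_camera("wrist")
a=np.radians(9.13);u=np.array([np.cos(a),np.sin(a)]);v=np.array([-u[1],u[0]]);o=np.array([.4781,.2246])
b=im[:,:,::-1].copy();c=proj(i,(*o,.08))
for z,dx,dy,col in((.104,20,14,(255,0,0)),(.0835,20,14,(0,0,255)),(.066,27,21,(0,200,0))):
    P=[proj(i,np.r_[o+(sx*dx*u+sy*dy*v)/1000,z]) for sx,sy in((1,1),(1,-1),(-1,-1),(-1,1))]
    cv2.polylines(b,[np.int32(np.round(P))],True,col,1)
y0=max(0,int(c[1])-90)
w=cv2.resize(b[y0:y0+180,int(c[0])-100:int(c[0])+100],(400,360))
S=bot.read_camera("side")[225:300,245:335,::-1]
cv2.imwrite("pics/c7.png",np.hstack([w,cv2.resize(S,(400,360))]))
E
```

```text
18.8 [0.4761 0.2244 0.1916]
```

View pics/c7.png

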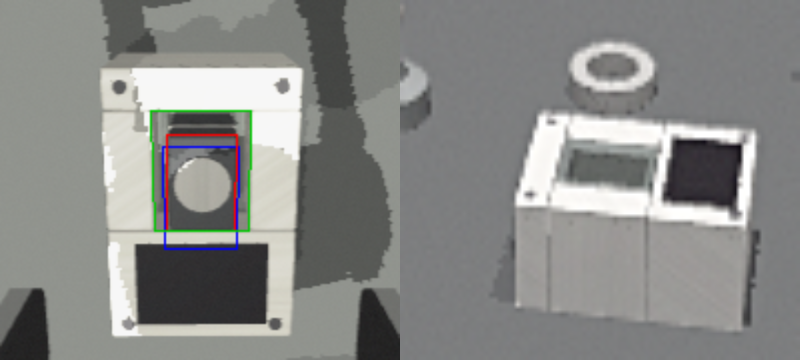

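The left half shows the module locked in B: its top fits the red outline at about 0.0835 m, not the blue risen one. The right half shows dock A's carrier risen and empty, with the ring undisturbed.

```bash
python3 -c "
from workcell import bot
print(bot.finish_job())"
```

```text
the job is handed in; nothing more can be done
None
```

The module is out of dock A and locked upright in dock B, dock A's carrier is empty and risen, and the job was handed in at about 19 s with no measured press above about 20 N.

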